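Index the slide carousel and hang the last carrier

ROBOT

A 6-joint arm with a two-finger parallel gripper is mounted at the origin on a cart in front of the work surface, level with it; the furniture and walls round the work are solid. World frame = base frame: x ahead of the robot, y to its left, z up, the work surface at z = 0. Lengths are in m, angles in rad, forces in N, time in s.
With the tool pointing down it reaches from about 0.375 to 0.975 m from the base axis. Payload 3.8 kg.
Tool frame: the origin (TCP) lies on the centre line of the jaws, within the pads' length; the fingertips stand 25 mm ahead of it and the grasp point (between the pads) lies 6 mm ahead of it; z points along the fingers, y is the line along which they close (so a half turn about z gives the same grasp; the last joint's range is limited). The gripper opens to 85 mm and grips with 20 to 120 N. Pads are 22 mm wide; open, the fingers measure 114 mm over their backs; the gripper's body (76 mm by 85 mm) begins 54 mm behind the grasp point. The pads swing forward as they close: fully open they stand 13 mm farther back than shut.
Start: joints at [1.301, 0.264, 1.604, -0, 1.274, -0.037], TCP at [0.156, 0.657, 0.256] pointing down, gripper open.
Joint ranges: [-2.63, 2.63], [-0.94, 2.18], [0.31, 2.57], [-1.31, 4.45], [0, 2.66], [-2.55, 2.55]. Speed limits (rad/s): [2.57, 2.57, 3.14, 3.14, 3.14, 3.14].

INTERFACE

Orientations are given as a rotation vector (axis times angle).
In Python, from workcell import bot gives the robot as it stands. The module is installed in compiled form; this text tells all that it offers.
- The arm moves only by the tool play_rows, never from a script. Its argument "commands" is a list that holds one entry, the list of rows, each a list of 7 numbers: the shift along the tool's x, y, z as a fraction of full scale, then the turn, a rotation vector about the tool's x, y, z as a fraction of full scale, then the closure, from -1 (fully open) to 1 (shut). A call has 1 to 8 rows; each row is the pose to reach, as a shift and turn from the pose commanded when the call began, along the tool's axes at that moment, turning the shorter way round; what a row does not reach only later rows make up. Full scale, the value 1, is 60 cm for a shift and 180 degrees for a turn. A row lasts 1/10 s, in which the tool goes at most 50 mm and 8.59 degrees, less where a joint would pass 70% of its speed; a pose out of reach is approached as far as the arm can. A call with a number of a shift or a turn outside -1 to 1 is refused whole. A call with a gripper value outside its range is refused whole. The fingers move at their own pace and stop on an object; "force" is the grip in N (left out, the last holds). Time passes only in rows, so rows that repeat a pose let the fingers close. It gives the time, the measured TCP pose, the force, the opening and the grip force at its end, in the units of the state.
- bot.read_state(): the state, without advancing time (a new reading comes with each control period).
- bot.read_camera(name): name is "scene" or "top"; returns the picture (400x640x3 uint8, blue, green, red); there is no depth.
- bot.camera_params(name): a dict with "fov_y" (degrees; the focal length in pixels is half the picture's height over the tangent of half this angle, whatever the lens; pixels are square), "cx", "cy" (the principal point, pixels), "rvec" (rotation vector, rad) and "tvec" (3), from world to camera coordinates, as OpenCV has them. Camera axes: x right, y down, z forward; pixel columns grow to the right and rows downward; lengths in m; the calibration is good to about 2 mm. A picture is of the moment at which its call begins. camera_params takes no time and is no camera call.
- bot.finish_job(): hands the job in; it is judged then, once.
The state is a dict: "time": time; "q": joint angles; "joint_vel": joint speeds; "joint_torque": joint torques, N m; "tool_pos": TCP position; "tcp_rot": TCP orientation; "wrist_force": force on the tool from outside, world axes, zero at the start; "torque": the same for the moment, N m; "width": opening from 0.0 (shut) to 1.0 (fully open); "grip_force": force on a finger pad.
Only numpy, scipy, OpenCV 4.12 (cv2) and the standard library are available. Lean on these libraries where they do the work, as an engineer would, in place of code of your own. Each camera call takes 0.05 s, during which the arm holds its last target. There are 200 camera calls.

TASK

Turn the slide carousel by the upright knob on its crank until the empty peg faces the white mark on the base and the turntable has clicked into its notch there. Then hang the loose slide carrier on that peg: push its window in over the peg so that the drooping gravity flap near the peg's end is lifted and drops again behind it, and leave the carrier hanging level and still with the flap down. Don't tip the carrier over and leave the other things on the bench where they are.

Things in the scene. Friction and masses are not known exactly. Their poses are not given: they have to be found in the camera images.
- turntable (a joint): angle of the carousel's turning part, rad, counter-clockwise from above; 0 = empty peg at the white mark. A spring plunger catches a notch every 90 degrees; a notch pulls the turntable in from 0.06 rad either side and takes about 0.5 Nm (7 N at the knob) to enter or leave. Between notches it stays where left (light friction). Starts at 0.8 to 2.2; may turn either way.
- keeper (a joint): gravity flap of the empty peg, rad: 0 = hanging straight down (closed), growing to 1.3 as its lower end swings in towards the column and up; it cannot swing outwards. Dark steel fork 20 wide, 4 thick, 30 g, pivoted across the peg 97 from the carousel's axis and 5 below the peg's top, reaching 35 below the pivot.
- knob (a point): upright black knob, 18 diameter x 40 high, on the crank arm on top of the column, 75 from the axis, part of the turning part; this point is 21 above the knob's lower end, 243 above the bench. Seen from above it stands 110 degrees clockwise of the empty peg. Nothing else on the carousel is higher than 227.
- hub (a point): on the carousel's upright axis (column 24 diameter) at the height of the pegs' tops, 160 above the bench; turns with the turning part, z up, the empty peg points along -x. Grey base 224 across, deck 38 high; four flat-bar pegs at 90 degrees, three carry carriers like the loose one (tops at 209).
- peg_seat (a point): middle of the empty peg's seat, on its top face, 52 from the axis; axes as hub. The peg is a flat steel bar 12 wide x 10 high, its end 105 from the axis. A hung carrier's plate belongs between the column and the flap, best at this point: the basket meets the column with the plate 34 from the axis, and the flap drops once the plate is less than 70 from it.
- index_mark (a point): white diamond mark on the rim of the fixed base, 23 above the bench, 108 from the axis
- carrier_tab (a point): centre of the ribbed grey grip tab on top of the loose slide carrier: 16 thick (x) x 26 wide (y) x 42 high, centre 122 above the underside. x = axis of the window, z up; a half turn about z makes no difference. 0.16 kg; steel basket 44 (x) x 56 (y) x 50 high full of glass slides, under an upright plate 6 thick (x) x 56 wide (y). Stands on the bench.
- carrier_eye (a point): middle of the upper edge of the carrier's window (a flat saddle 24 deep (x) x 56 wide x 8 thick, which rests on the peg when hung), 94 above its underside; same axes. The window is 36 wide (y) x 34 high, from 60 to 94 above the underside; the bar below it (50 to 60) is what lifts the flap.
- petri: bystander: clear round dish, 60 across x 15 high; origin at the centre of its underside
- timer: bystander: white bench timer lying flat, 66 x 66 x 17; origin at the centre of its underside
- beaker: bystander: glass beaker, 66 across x 86 high; origin at the centre of its underside
- trough: bystander: white reagent trough, 46 x 112 x 28; origin at the centre of its underside
- bottle: bystander: screw-cap media bottle, 70 across x 137 high; origin at the centre of its underside
- carrier: the loose slide carrier, origin at the centre of its underside, axes as carrier_tab

How it is judged:
By the outcome, as a careful person would: the job done as asked, in the order asked, and still so for the second after the job is handed in, with the robot touching nothing.
It also fails if it takes over 58 s, if anything falls off the work surface, if the arm or the gripper's body presses on something with over 40 N, if the wrist force passes 120 N, or if a joint passes its speed limit or range.

## Working session

There is one attempt and no reset: what is moved stays moved. The work goes in short steps, Python scripts to look and compute and a tool call to move; the robot and the scene stay as the last step left them, time stands still between calls to the robot, and variables do not carry over. Pictures are saved under pics/ and viewed, at most 10 in all, crops included, and the job is handed in when it is done.

Besides the shell and the picture viewer there is one more tool, called after "Request:" as a command line: name --argument value ..., lists and objects as JSON in quotes. play_rows: Moves the arm, as the interface text tells. Its arguments: {"type":"object","properties":{"commands":{"type":"array"},"force":{"type":"number"}},"required":["commands"]}

```bash
mkdir -p pics; cat > h.py <<'E'
import numpy as np,cv2
from workcell import bot
def cam(n):
    p=bot.camera_params(n); f=200/np.tan(np.radians(p['fov_y'])/2)
    K=np.array([[f,0,p['cx']],[0,f,p['cy']],[0,0,1]]); R=cv2.Rodrigues(np.array(p['rvec'],float))[0]; t=np.array(p['tvec'],float).ravel()
    return K,R,t
def ray(n,uv):
    K,R,t=cam(n); d=R.T@np.linalg.inv(K)@np.array([*uv,1.]); return -R.T@t,d/np.linalg.norm(d)
def atz(n,uv,z):
    o,d=ray(n,uv); return o+d*(z-o[2])/d[2]
def tri(a,b):
    (o1,d1),(o2,d2)=ray('scene',a),ray('top',b)
    s=np.linalg.lstsq(np.c_[d1,-d2],o2-o1,rcond=None)[0]; p,q=o1+s[0]*d1,o2+s[1]*d2
    return (p+q)/2,np.linalg.norm(p-q)
def proj(n,X):
    K,R,t=cam(n); v=K@(R@np.array(X,float)+t); return v[:2]/v[2]
E
python3 - <<'E'
from h import *
for n in('scene','top'):
    cv2.imwrite(f'pics/{n}0.png',bot.read_camera(n)); p=bot.camera_params(n); print(p); print(ray(n,(p['cx'],p['cy'])))
s=bot.read_state();print(s)
E
```

```text
{'fov_y': 50.373686426296956, 'cx': 321.1721208487264, 'cy': 194.47669887423035, 'rvec': array([ 0.15090356,  2.57668048, -1.64601055]), 'tvec': array([0.52532873, 0.10455579, 1.27915089])}
(array([0.67101501, 1.04101755, 0.6238193 ]), array([-0.12045531, -0.89973174, -0.41949173]))
{'fov_y': 53.03121755159907, 'cx': 323.7192186054168, 'cy': 199.54766809961984, 'rvec': array([ 2.19804962, -2.14095763,  0.12619538]), 'tvec': array([-0.02035064,  0.55952667,  1.37952025])}
(array([0.40771487, 0.00388149, 1.43189172]), array([ 0.10792261, -0.0067407 , -0.99413645]))
{'time': 0.1, 'q': array([ 1.30109828e+00,  2.64670706e-01,  1.60526123e+00,  6.22826638e-06,
        1.27372677e+00, -3.68973019e-02]), 'joint_vel': array([ 0.00104834, -0.00126958, -0.00373644,  0.00036843,  0.00049797,
       -0.0004773 ]), 'joint_torque': array([ 5.39807497e-04, -5.16704500e+01, -3.68592918e+01,  1.40545772e-04,
        6.32472831e-03, -4.98399487e-06]), 'tool_pos': array([0.1555555 , 0.6561854 , 0.25507843]), 'tcp_rot': array([-0.36482269, -3.12001273,  0.00320554]), 'wrist_force': array([-0.39565541,  0.57277166,  0.71017957]), 'torque': array([0.01300701, 0.04383956, 0.03750907]), 'grip_force': 0.0, 'width': 1.0057342955773882}
```

View pics/scene0.png

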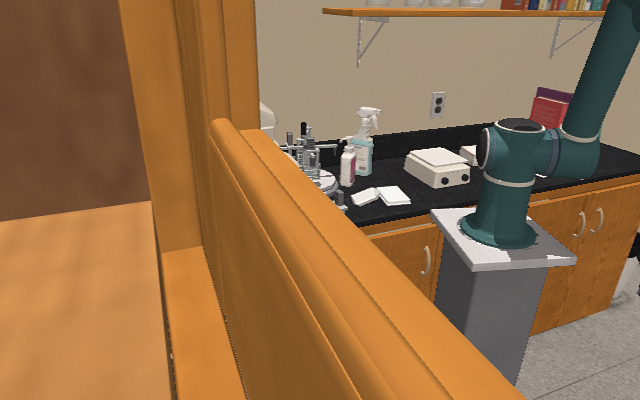

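View pics/top0.png

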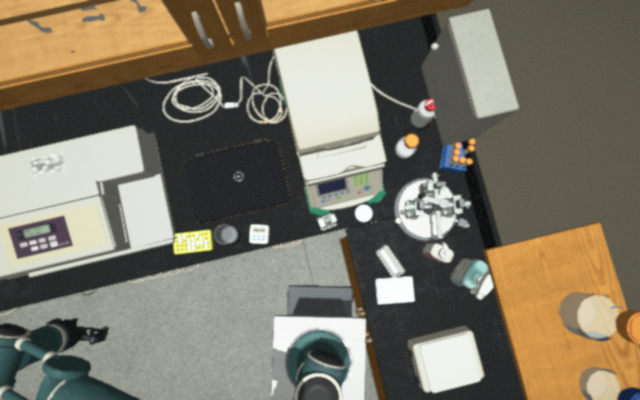

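The top view shows the carousel at about (430,208), with a small grey object, perhaps the carrier, near (328,222). In the scene view the carousel is at about (310,160) and a cabinet door hides much of the rest. I'll enlarge both.

```bash
python3 - <<'E'
from h import *
a=cv2.imread('pics/top0.png'); b=cv2.imread('pics/scene0.png')
cv2.imwrite('pics/tc.png',cv2.resize(a[160:260,380:500],None,fx=6,fy=6,interpolation=cv2.INTER_CUBIC)[:600])
c1=cv2.resize(b[110:220,255:375],None,fx=5,fy=5,interpolation=cv2.INTER_CUBIC)
cv2.imwrite('pics/sc.png',c1)
c=cv2.resize(a[190:260,160:290],None,fx=3,fy=3,interpolation=cv2.INTER_CUBIC)
cv2.imwrite('pics/tc2.png',cv2.resize(a[180:280,300:420],None,fx=6,fy=6,interpolation=cv2.INTER_CUBIC))
for uv in [(430,208),(328,222),(364,213),(259,234),(226,234),(390,261),(407,145),(320,365)]: print(uv,atz('top',uv,0).round(3))
E
```

```text
(430, 208) [ 0.543 -0.388  0.   ]
(328, 222) [ 0.483 -0.023  0.   ]
(364, 213) [ 0.519 -0.151  0.   ]
(259, 234) [0.434 0.221 0.   ]
(226, 234) [0.431 0.338 0.   ]
(390, 261) [ 0.351 -0.246  0.   ]
(407, 145) [ 0.772 -0.305  0.   ]
(320, 365) [-0.009 -0.008  0.   ]
```

View pics/tc.png

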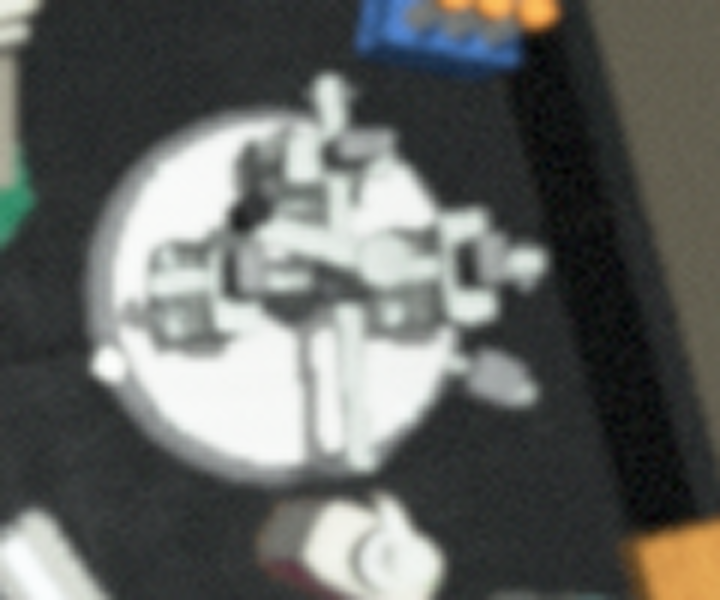

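View pics/sc.png

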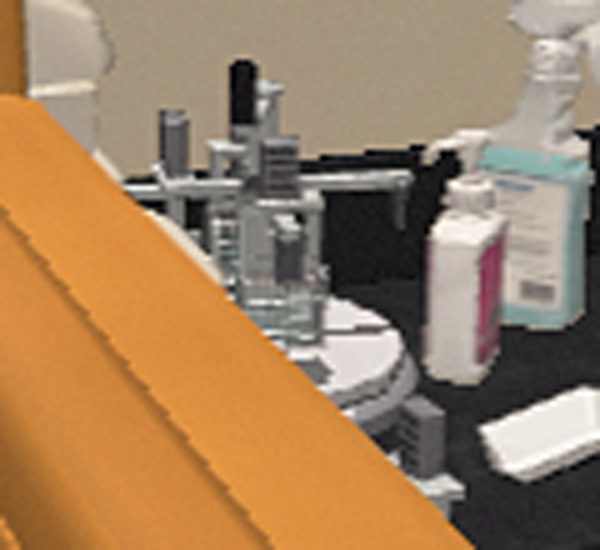

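View pics/tc2.png

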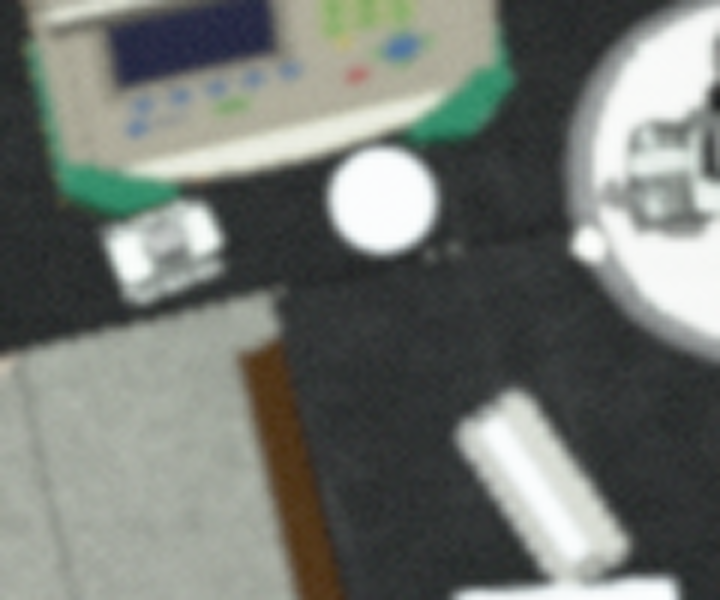

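The top crop shows:
- Mark at about (398.3,220.7) and deck centre at about (426.7,209.5).
- Black knob at about (421,195.5), with the empty peg pointing down the picture.
- Loose carrier tab at about (328,220).

In the scene view the knob is at about (303.5,129) and the loose carrier's ribbed tab at about (339.5,197.6). I'll triangulate from these.

```bash
python3 - <<'E'
from h import *
sc=lambda x,y:(255+x/5-.4,110+y/5-.4); tc=lambda x,y:(380+x/6-.4,160+y/6-.4); t2=lambda x,y:(300+x/6-.4,180+y/6-.4)
print('knob',tri(sc(242,92),tc(247,210))); print('tab',tri(sc(422,438),t2(168,241)))
print('mark .023',atz('top',tc(110,364),.023)); 
print('deck centre',atz('top',tc(281,297),.038))
print('coltop', tri(sc(268,90),tc(385,262)))
print('peg end', tri(sc(408,178),tc(360,462)), tri(sc(408,178),tc(325,455)))
# deck outline by threshold
a=cv2.imread('pics/top0.png')
for n,p in (('deckL',(112,290)),('deckB',(290,478)),('deckT',(270,112)),('deckR',(452,300))): print(n,atz('top',tc(*p),.038))
for n,p in(('c0',(103,232)),('c1',(208,200)),('c2',(225,268)),('c3',(130,302))): print(n,atz('top',t2(*p),.08))
E
```

```text
knob (array([ 0.55735252, -0.29429562,  0.24141772]), np.float64(0.004651057468524631))
tab (array([ 0.48137521, -0.01890342,  0.11946469]), np.float64(0.005222966094812788))
mark .023 [ 0.49430303 -0.26885912  0.023     ]
deck centre [ 0.53508154 -0.36554881  0.038     ]
coltop (array([ 0.53413011, -0.36927539,  0.22114129]), np.float64(0.006925239160332138))
peg end (array([ 0.4342207 , -0.37613903,  0.15309353]), np.float64(0.00720459535127188)) (array([ 0.43747649, -0.35565754,  0.15987152]), np.float64(0.0067707892533502645))
deckL [ 0.53654917 -0.26687128  0.038     ]
deckB [ 0.43018326 -0.37056798  0.038     ]
deckT [ 0.64404333 -0.35927295  0.038     ]
deckR [ 0.53598506 -0.46548963  0.038     ]
c0 [0.49032608 0.01653147 0.08      ]
c1 [ 0.50992589 -0.04210842  0.08      ]
c2 [ 0.47190048 -0.05253789  0.08      ]
c3 [4.51456961e-01 3.11662870e-04 8.00000000e-02]
```

The geometry agrees: axis about (.536,-.367), mark direction 113°, knob at 74° and peg at 184°. So the turntable is at about 1.23 rad and needs about 71° clockwise. Next I'll write a helper that works out moves.

```bash
cat >> h.py <<'E'
from scipy.spatial.transform import Rotation as Ro
def down(yaw):  # tool y at world yaw (deg), z down
    c,s=np.cos(np.radians(yaw)),np.sin(np.radians(yaw)); y=np.array([c,s,0]);z=np.array([0,0,-1.]); return np.c_[np.cross(y,z),y,z]
def go(*wps,frm=None):
    s=bot.read_state(); R=Ro.from_rotvec(s['tcp_rot']).as_matrix(); p=s['tool_pos']
    if frm: p=np.array(frm[:3]);R=down(frm[3])
    for w in wps:
        d=R.T@(np.array(w[:3])-p); r=Ro.from_matrix(R.T@down(w[3])).as_rotvec()
        print(w,(d/.6).round(4).tolist(),(r/np.pi).round(4).tolist(),'mm %.0f deg %.0f'%(1e3*np.linalg.norm(d),np.degrees(np.linalg.norm(r))))
def st():
    s=bot.read_state(); R=Ro.from_rotvec(s['tcp_rot']).as_matrix()
    print('t',s['time'].__round__(2),'p',s['tool_pos'].round(4),'yaw',np.degrees(np.arctan2(R[1,1],R[0,1])).round(2),'z',R[:,2].round(3),'F',s['wrist_force'].round(1),'w',round(s['width'],3),'g',round(s['grip_force'],1),'q',s['q'].round(2))
E
python3 -c "
from h import *
st(); go((.40,.38,.40,40)); go((.52,0,.40,10),frm=(.40,.38,.40,40)); go((.557,-.294,.36,-16),frm=(.52,0,.40,10))"
```

```text
t 0.1 p [0.1556 0.6562 0.2551] yaw 76.66 z [-0.001 -0.002 -1.   ] F [-0.4  0.6  0.7] w 1.006 g 0.0 q [ 1.3   0.26  1.61  0.    1.27 -0.04]
(0.4, 0.38, 0.4, 40) [-0.5026, -0.3544, -0.2408] [-0.0006, 0.0002, 0.2037] mm 396 deg 37
(0.52, 0, 0.4, 10) [-0.6137, -0.2539, 0.0] [0.0, 0.0, 0.1667] mm 398 deg 30
(0.557, -0.294, 0.36, -16) [-0.4933, -0.0244, 0.0667] [0.0, 0.0, 0.1444] mm 299 deg 26
```

Request:
play_rows --commands '[[[-0.5026,-0.3544,-0.2408,-0.0006,0.0002,0.2037,-1],[-0.5026,-0.3544,-0.2408,-0.0006,0.0002,0.2037,-1],[-0.5026,-0.3544,-0.2408,-0.0006,0.0002,0.2037,-1],[-0.5026,-0.3544,-0.2408,-0.0006,0.0002,0.2037,-1],[-0.5026,-0.3544,-0.2408,-0.0006,0.0002,0.2037,-1],[-0.5026,-0.3544,-0.2408,-0.0006,0.0002,0.2037,-1],[-0.5026,-0.3544,-0.2408,-0.0006,0.0002,0.2037,-1],[-0.5026,-0.3544,-0.2408,-0.0006,0.0002,0.2037,-1]]]'

```text
time: 0.9
tool_pos: [0.401, 0.3784, 0.4013]
tcp_rot: [-1.328, -2.847, -0.003]
wrist_force: [0.6, 0.3, -0.9]
width: 1.002
grip_force: 0.0
```

Request:
play_rows --commands '[[[-0.6137,-0.2539,0,0,0,0.1667,-1],[-0.6137,-0.2539,0,0,0,0.1667,-1],[-0.6137,-0.2539,0,0,0,0.1667,-1],[-0.6137,-0.2539,0,0,0,0.1667,-1],[-0.6137,-0.2539,0,0,0,0.1667,-1],[-0.6137,-0.2539,0,0,0,0.1667,-1],[-0.6137,-0.2539,0,0,0,0.1667,-1],[-0.6137,-0.2539,0,0,0,0.1667,-1]]]'

```text
time: 1.7
tool_pos: [0.52, -0.0018, 0.3997]
tcp_rot: [-2.019, -2.405, -0.003]
wrist_force: [0.7, 0.0, -0.0]
width: 0.998
grip_force: 0.0
```

Request:
play_rows --commands '[[[-0.4933,-0.0244,0.0667,0,0,0.1444,-1],[-0.4933,-0.0244,0.0667,0,0,0.1444,-1],[-0.4933,-0.0244,0.0667,0,0,0.1444,-1],[-0.4933,-0.0244,0.0667,0,0,0.1444,-1],[-0.4933,-0.0244,0.0667,0,0,0.1444,-1],[-0.4933,-0.0244,0.0667,0,0,0.1444,-1],[-0.4933,-0.0244,0.0667,0,0,0.1444,-1],[-0.4933,-0.0244,0.0667,0,0,0.1444,-1]]]'

```text
time: 2.5
tool_pos: [0.5564, -0.2944, 0.358]
tcp_rot: [-2.508, -1.885, -0.001]
wrist_force: [-1.0, -0.4, 0.7]
width: 1.001
grip_force: 0.0
```

```bash
python3 -c "
from h import *
st(); go((.557,-.294,.256,-16.2))
cv2.imwrite('pics/s1.png',cv2.resize(bot.read_camera('scene')[90:220,255:375],None,fx=4.6,fy=4.6,interpolation=cv2.INTER_CUBIC))"
```

```text
t 2.5 p [ 0.5564 -0.2944  0.358 ] yaw -16.14 z [-0.002  0.004 -1.   ] F [-1.  -0.4  0.7] w 1.001 g 0.0 q [-0.53  0.14  1.57  0.    1.44 -0.25]
(0.557, -0.294, 0.256, -16.2) [0.0004, 0.0012, 0.1699] [-0.0009, -0.001, 0.0003] mm 102 deg 0
```

View pics/s1.png

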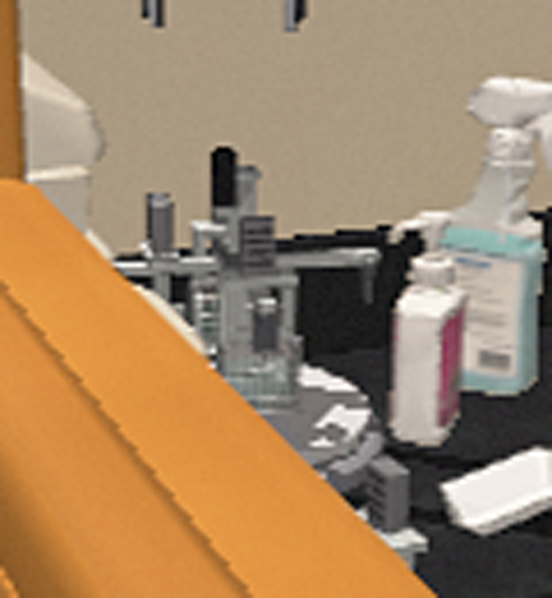

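The fingertips at crop (152,10) and (295,10) straddle the knob at (224,175) symmetrically, so I'll descend and close lightly.

Request:
play_rows --commands '[[[0,0,0.06,0,0,0,-1],[0,0,0.1,0,0,0,-1],[0,0,0.13,0,0,0,-1],[0,0,0.155,0,0,0,-1],[0,0,0.17,0,0,0,-1],[0,0,0.17,0,0,0,-1],[0,0,0.17,0,0,0,0],[0,0,0.17,0,0,0,0.5]]]' --force 25

```text
time: 3.35
tool_pos: [0.5578, -0.2937, 0.2591]
tcp_rot: [2.508, 1.89, 0.004]
wrist_force: [0.0, -0.0, 0.9]
width: 0.693
grip_force: 0.0
```

Request:
play_rows --commands '[[[0,0,0,0,0,0,1],[0,0,0,0,0,0,1],[0,0,0,0,0,0,1],[0,0,0,0,0,0,1],[0,0,0,0,0,0,1],[0,0,0,0,0,0,1]]]' --force 25

```text
time: 3.95
tool_pos: [0.5572, -0.2936, 0.2582]
tcp_rot: [-2.509, -1.89, -0.003]
wrist_force: [-0.7, 0.1, 4.3]
width: 0.198
grip_force: 25.4
```

```bash
python3 -c "
from h import *
st()
A=np.array([.536,-.367]); p=bot.read_state()['tool_pos']
for a in (64,54,44,34,24,14,3.1): print(a); go((*(A+.075*np.array([np.cos(np.radians(a)),np.sin(np.radians(a))])),p[2],a-90),frm=(*(A+.075*np.array([np.cos(np.radians(74)),np.sin(np.radians(74))])),p[2],-16))"
```

```text
t 3.95 p [ 0.5572 -0.2936  0.2582] yaw -16.01 z [ 0.001  0.001 -1.   ] F [-0.7  0.1  4.3] w 0.198 g 25.4 q [-0.53  0.18  1.7   0.    1.26 -0.25]
64
(np.float64(0.5688778360091808), np.float64(-0.29959044652756245), np.float64(0.2582279183443196), -26) [-0.0019, 0.0217, 0.0] [0.0, 0.0, 0.0556] mm 13 deg 10
54
(np.float64(0.5800838939219355), np.float64(-0.3063237254218789), np.float64(0.2582279183443196), -36) [-0.0075, 0.0428, 0.0] [0.0, 0.0, 0.1111] mm 26 deg 20
44
(np.float64(0.5899504850253988), np.float64(-0.3149006222155752), np.float64(0.2582279183443196), -46) [-0.0167, 0.0625, 0.0] [0.0, 0.0, 0.1667] mm 39 deg 30
34
(np.float64(0.5981778179416282), np.float64(-0.325060532239694), np.float64(0.2582279183443196), -56) [-0.0292, 0.0803, 0.0] [0.0, 0.0, 0.2222] mm 51 deg 40
24
(np.float64(0.6045159093231951), np.float64(-0.336494751769315), np.float64(0.2582279183443196), -66) [-0.0447, 0.0958, 0.0] [0.0, 0.0, 0.2778] mm 63 deg 50
14
(np.float64(0.6087721794706997), np.float64(-0.34885585783002493), np.float64(0.2582279183443196), -76) [-0.0625, 0.1083, 0.0] [0.0, 0.0, 0.3333] mm 75 deg 60
3.1
(np.float64(0.6108902502744659), np.float64(-0.36294408902614184), np.float64(0.2582279183443196), -86.9) [-0.0841, 0.1181, 0.0] [0.0, 0.0, 0.3939] mm 87 deg 71
```

Request:
play_rows --commands '[[[-0.0005,0.0109,0,0,0,0.0278,1],[-0.0019,0.0217,0,0,0,0.0556,1],[-0.0043,0.0324,0,0,0,0.0833,1],[-0.0075,0.0428,0,0,0,0.1111,1],[-0.0117,0.0528,0,0,0,0.1389,1],[-0.0167,0.0625,0,0,0,0.1667,1],[-0.0226,0.0717,0,0,0,0.1944,1],[-0.0292,0.0803,0,0,0,0.2222,1]]]'

```text
time: 4.75
tool_pos: [0.5985, -0.3233, 0.2582]
tcp_rot: [-3.003, -0.913, -0.001]
wrist_force: [-3.1, 2.1, 5.1]
width: 0.204
grip_force: 25.6
```

```bash
python3 -c "
from h import *
st()
A=np.array([.536,-.367]); f=lambda a:(*(A+.075*np.array([np.cos(np.radians(a)),np.sin(np.radians(a))])),.258,a-90)
go(*[f(a) for a in (29,24,19,14,10,6.5,3.1)],frm=f(34))"
```

```text
t 4.75 p [ 0.5985 -0.3233  0.2582] yaw -56.18 z [ 0.     0.003 -1.   ] F [-3.1  2.1  5.1] w 0.204 g 25.6 q [-0.53  0.27  1.59  0.    1.28  0.45]
(np.float64(0.6015964780354547), np.float64(-0.33063927848152475), 0.258, -61) [-0.0005, 0.0109, 0.0] [0.0, 0.0, 0.0278] mm 7 deg 5
(np.float64(0.6045159093231951), np.float64(-0.336494751769315), 0.258, -66) [-0.0019, 0.0217, 0.0] [0.0, 0.0, 0.0556] mm 13 deg 10
(np.float64(0.6069138931699488), np.float64(-0.34258238841571326), 0.258, -71) [-0.0043, 0.0324, 0.0] [0.0, 0.0, 0.0833] mm 20 deg 15
(np.float64(0.6087721794706997), np.float64(-0.34885585783002493), 0.258, -76) [-0.0075, 0.0428, 0.0] [0.0, 0.0, 0.1111] mm 26 deg 20
(np.float64(0.6098605814759156), np.float64(-0.3539763866749802), 0.258, -80) [-0.0108, 0.0508, 0.0] [0.0, 0.0, 0.1333] mm 31 deg 24
(np.float64(0.6105178891757441), np.float64(-0.358509758967407), 0.258, -83.5) [-0.0141, 0.0577, 0.0] [0.0, 0.0, 0.1528] mm 36 deg 27
(np.float64(0.6108902502744659), np.float64(-0.36294408902614184), 0.258, -86.9) [-0.0177, 0.0642, 0.0] [0.0, 0.0, 0.1717] mm 40 deg 31
```

Request:
play_rows --commands '[[[-0.0005,0.0109,0,0,0,0.0278,1],[-0.0019,0.0217,0,0,0,0.0556,1],[-0.0043,0.0324,0,0,0,0.0833,1],[-0.0075,0.0428,0,0,0,0.1111,1],[-0.0108,0.0508,0,0,0,0.1333,1],[-0.0141,0.0577,0,0,0,0.1528,1],[-0.0177,0.0642,0,0,0,0.1717,1],[-0.0177,0.0642,0,0,0,0.1717,1]]]'

```text
time: 5.55
tool_pos: [0.6115, -0.361, 0.2582]
tcp_rot: [-3.138, -0.083, -0.002]
wrist_force: [-1.3, 1.7, 5.7]
width: 0.196
grip_force: 25.6
```

```bash
python3 -c "
from h import *
st()"
```

```text
t 5.55 p [ 0.6115 -0.361   0.2582] yaw -86.98 z [ 0.001  0.003 -1.   ] F [-1.3  1.7  5.7] w 0.196 g 25.6 q [-0.57  0.33  1.52  0.    1.3   0.95]
```

Request:
play_rows --commands '[[[0,0.0035,0,0,0,0.009,1],[0,0.0035,0,0,0,0.009,1]]]'

```text
time: 5.75
tool_pos: [0.6115, -0.3623, 0.2582]
tcp_rot: [-3.137, -0.04, -0.001]
wrist_force: [-2.7, 3.2, 5.7]
width: 0.2
grip_force: 25.7
```

Request:
play_rows --commands '[[[0,0.0035,0,0,0,0.009,1],[0,0.0035,0,0,0,0.009,1]]]'

```text
time: 5.95
tool_pos: [0.6116, -0.3651, 0.2582]
tcp_rot: [-3.139, 0.004, -0.001]
wrist_force: [-0.4, 0.9, 4.8]
width: 0.201
grip_force: 25.5
```

Request:
play_rows --commands '[[[0,0.0035,0,0,0,0.009,1],[0,0.0035,0,0,0,0.009,1]]]'

```text
time: 6.15
tool_pos: [0.6116, -0.3675, 0.2582]
tcp_rot: [-3.139, 0.049, -0.002]
wrist_force: [-1.6, 2.4, 5.3]
width: 0.205
grip_force: 25.5
```

Request:
play_rows --commands '[[[0,0.0025,0,0,0,0.0065,1],[0,0.0025,0,0,0,0.0065,1]]]'

```text
time: 6.35
tool_pos: [0.6115, -0.3694, 0.2582]
tcp_rot: [-3.139, 0.082, -0.002]
wrist_force: [-0.6, -0.1, 4.7]
width: 0.198
grip_force: 25.5
```

Request:
play_rows --commands '[[[0,0.0025,0,0,0,0.0065,1],[0,0.0025,0,0,0,0.0065,1]]]'

```text
time: 6.55
tool_pos: [0.6114, -0.3711, 0.2582]
tcp_rot: [-3.138, 0.114, -0.002]
wrist_force: [-1.6, -0.5, 4.7]
width: 0.199
grip_force: 25.5
```

```bash
python3 -c "
from h import *
st(); a=bot.read_camera('top'); b=bot.read_camera('scene')
cv2.imwrite('pics/t2full.png',a);cv2.imwrite('pics/s2full.png',b)
x=cv2.resize(a[165:250,385:475],(0,0),fx=6,fy=6,interpolation=cv2.INTER_CUBIC)
cv2.imwrite('pics/t2.png',x)"
```

```text
t 6.55 p [ 0.6114 -0.3711  0.2582] yaw -94.17 z [ 0.001  0.001 -1.   ] F [-1.6 -0.5  4.7] w 0.199 g 25.5 q [-0.58  0.34  1.51  0.    1.3   1.06]
```

View pics/t2.png

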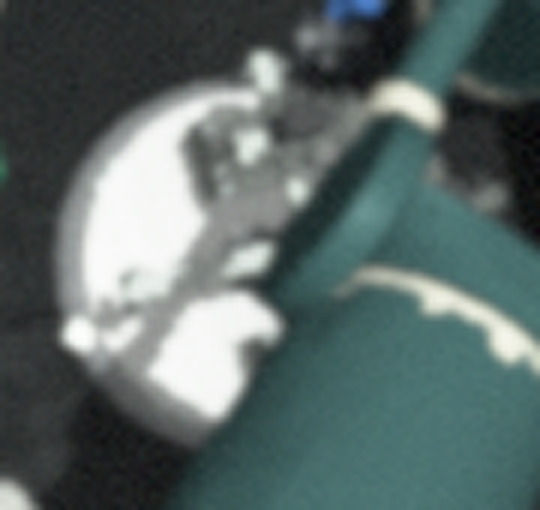

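The peg end shows at about crop (130,285) with a bright stretch running to (248,258), and the mark at (80,334). I'll compare the angles.

```bash
python3 -c "
from h import *
t=lambda x,y:(385+x/6-.4,165+y/6-.4)
A=np.array([.536,-.367])
e=atz('top',t(127,287),.158)[:2];m=atz('top',t(80,334),.023)[:2];g=atz('top',t(248,258),.16)[:2]
for v in (e-A,g-A,e-g,m-A): print(v.round(4),np.hypot(*v).round(4),np.degrees(np.arctan2(v[1],v[0])).round(1))
for a in (104,107,110,113,116): print(a,[((proj('top',[*(A+r*np.array([np.cos(np.radians(a)),np.sin(np.radians(a))])),.16])-[385,165]+.4)*6).round(0) for r in (.105,.05)])
a=cv2.imread('pics/top0.png'); 
def cen(im):
    s=im[212:230,388:406].astype(float).min(2); s=np.clip(s-200,0,None)*(np.arange(18)[None]<14); yy,xx=np.mgrid[212:230,388:406]; return (s*xx).sum()/s.sum(),(s*yy).sum()/s.sum()
for f in('top0','t2full'): print(cen(cv2.imread(f'pics/{f}.png')))
"
```

```text
[-0.0243  0.0994] 0.1023 103.8
[-0.0073  0.0354] 0.0361 101.7
[-0.017  0.064] 0.0662 104.9
[-0.0417  0.0981] 0.1066 113.0
104 [array([123., 289.]), array([223., 266.])]
107 [array([126., 299.]), array([225., 271.])]
110 [array([129., 309.]), array([226., 276.])]
113 [array([133., 318.]), array([228., 280.])]
116 [array([137., 328.]), array([230., 285.])]
(np.float64(398.73423423423424), np.float64(219.34234234234233))
(np.float64(398.7084210526316), np.float64(218.22210526315789))
```

By the picture the peg is already about 7° past the mark, so I'll step back counter-clockwise while watching the force.

Request:
play_rows --commands '[[[0,-0.004,0,0,0,-0.0102,1],[0,-0.004,0,0,0,-0.0102,1]]]'

```text
time: 6.85
tool_pos: [0.6111, -0.3706, 0.2582]
tcp_rot: [3.139, -0.062, 0.001]
wrist_force: [-2.0, -3.8, 4.8]
width: 0.197
grip_force: 25.6
```

Request:
play_rows --commands '[[[0,-0.004,0,0,0,-0.0102,1],[0,-0.004,0,0,0,-0.0102,1]]]'

```text
time: 7.05
tool_pos: [0.6111, -0.3685, 0.2582]
tcp_rot: [3.139, -0.012, 0.001]
wrist_force: [-2.6, -5.0, 4.6]
width: 0.202
grip_force: 25.6
```

Request:
play_rows --commands '[[[0,-0.003,0,0,0,-0.0076,1],[0,-0.003,0,0,0,-0.0076,1]]]'

```text
time: 7.25
tool_pos: [0.6112, -0.3658, 0.2582]
tcp_rot: [3.14, 0.026, 0.001]
wrist_force: [-2.5, -3.9, 4.6]
width: 0.197
grip_force: 25.6
```

Request:
play_rows --commands '[[[0,-0.003,0,0,0,-0.0076,1],[0,-0.003,0,0,0,-0.0076,1]]]'

```text
time: 7.45
tool_pos: [0.6112, -0.3637, 0.2582]
tcp_rot: [3.14, 0.064, 0.0]
wrist_force: [-2.1, -3.0, 4.6]
width: 0.201
grip_force: 25.7
```

Request:
play_rows --commands '[[[0,-0.003,0,0,0,-0.0076,1],[0,-0.003,0,0,0,-0.0076,1]]]'

```text
time: 7.65
tool_pos: [0.6111, -0.3613, 0.2581]
tcp_rot: [-3.14, -0.102, -0.0]
wrist_force: [-3.2, -1.6, 5.9]
width: 0.204
grip_force: 25.8
```

Request:
play_rows --commands '[[[0,-0.003,0,0,0,-0.0076,1],[0,-0.003,0,0,0,-0.0076,1]]]'

```text
time: 7.85
tool_pos: [0.6111, -0.3605, 0.2582]
tcp_rot: [3.137, 0.139, 0.001]
wrist_force: [-2.5, -4.8, 5.5]
width: 0.202
grip_force: 25.7
```

Request:
play_rows --commands '[[[0,-0.003,0,0,0,-0.0076,1],[0,-0.003,0,0,0,-0.0076,1]]]'

```text
time: 8.05
tool_pos: [0.611, -0.3601, 0.2581]
tcp_rot: [3.133, 0.175, 0.002]
wrist_force: [-2.0, -8.1, 2.8]
width: 0.196
grip_force: 25.7
```

Request:
play_rows --commands '[[[0,-0.003,0,0,0,-0.0076,1],[0,-0.003,0,0,0,-0.0076,1]]]'

```text
time: 8.25
tool_pos: [0.6108, -0.3588, 0.2582]
tcp_rot: [3.13, 0.212, 0.002]
wrist_force: [-1.3, -8.8, 3.6]
width: 0.203
grip_force: 25.7
```

Request:
play_rows --commands '[[[0,-0.003,0,0,0,-0.0076,1],[0,-0.003,0,0,0,-0.0076,1]]]'

```text
time: 8.45
tool_pos: [0.6104, -0.3552, 0.2581]
tcp_rot: [3.13, 0.251, 0.001]
wrist_force: [-2.5, -3.1, 5.6]
width: 0.2
grip_force: 25.7
```

The notch's edges show at knob y≈-.3588 and -.3685, which puts its centre at about -.3634. I'll move there and release.

Request:
play_rows --commands '[[[0,0.007,0,0,0,0.0175,1],[0,0.014,0,0,0,0.035,1],[0,0.014,0,0,0,0.035,1],[0,0.014,0,0,0,0.035,1]]]'

```text
time: 8.85
tool_pos: [0.6112, -0.3612, 0.2581]
tcp_rot: [-3.138, -0.078, 0.002]
wrist_force: [-5.1, 1.5, 7.5]
width: 0.201
grip_force: 26.1
```

Request:
play_rows --commands '[[[0,0,0,0,0,0,0],[0,0,0,0,0,0,0],[0,0,0,0,0,0,0],[0,0,0,0,0,0,0],[0,0,0,0,0,0,0]]]'

```text
time: 9.35
tool_pos: [0.6121, -0.3615, 0.257]
tcp_rot: [-3.138, -0.078, -0.0]
wrist_force: [0.4, -0.6, -0.2]
width: 0.506
grip_force: 0.0
```

Request:
play_rows --commands '[[[0,0,-0.05,0,0,0,0],[0,0,-0.13,0,0,0,0],[0,0,-0.21,0,0,0,-1],[0,0,-0.27,0,0,0,-1],[0,0,-0.27,0,0,0,-1]]]'

```text
time: 9.85
tool_pos: [0.6138, -0.3631, 0.4286]
tcp_rot: [3.135, 0.078, 0.019]
wrist_force: [0.0, -0.3, 1.7]
width: 0.978
grip_force: 0.0
```

```bash
python3 -c "
from h import *
st(); go((.4814,-.019,.30,-70.5),(.52,-.06,.36,-78))"
```

```text
t 9.85 p [ 0.6138 -0.3631  0.4286] yaw -87.16 z [ 0.012 -0.005 -1.   ] F [ 0.  -0.3  1.7] w 0.978 g 0.0 q [-0.57  0.28  1.27  0.    1.57  0.95]
(0.4814, -0.019, 0.3, -70.5) [-0.1944, -0.5849, 0.2086] [0.0024, -0.0034, -0.0925] mm 390 deg 17
(0.52, -0.06, 0.36, -78) [-0.1323, -0.5129, 0.1098] [0.0022, -0.0036, -0.0509] mm 325 deg 9
```

Request:
play_rows --commands '[[[-0.1944,-0.5849,0.2086,0.0024,-0.0034,-0.0925,-1],[-0.1944,-0.5849,0.2086,0.0024,-0.0034,-0.0925,-1],[-0.1944,-0.5849,0.2086,0.0024,-0.0034,-0.0925,-1],[-0.1944,-0.5849,0.2086,0.0024,-0.0034,-0.0925,-1],[-0.1944,-0.5849,0.2086,0.0024,-0.0034,-0.0925,-1],[-0.1944,-0.5849,0.2086,0.0024,-0.0034,-0.0925,-1],[-0.1944,-0.5849,0.2086,0.0024,-0.0034,-0.0925,-1],[-0.1944,-0.5849,0.2086,0.0024,-0.0034,-0.0925,-1]]]'

```text
time: 10.65
tool_pos: [0.4763, -0.0149, 0.2931]
tcp_rot: [-3.086, -0.531, 0.018]
wrist_force: [1.5, 1.0, 0.4]
width: 1.001
grip_force: 0.0
```

```bash
python3 -c "
from h import *
st(); a=bot.read_camera('top'); b=bot.read_camera('scene')
f=lambda im,y,x,h,w,k:cv2.resize(im[y:y+h,x:x+w],(0,0),fx=k,fy=k,interpolation=cv2.INTER_CUBIC)
T=f(a,160,385,100,80,5); S=f(b,120,270,100,80,5); C=f(cv2.imread('pics/top0.png'),205,310,40,160//4,10)
m=np.zeros((500,800,3),np.uint8); m[:,:400]=T; m[:,400:]=S; cv2.imwrite('pics/m1.png',m)
print(proj('scene',[.4814,-.019,.275]),proj('scene',[.4814,-.019,.143]))
for s in(-1,1):
  p=bot.read_state()['tool_pos'];R=Ro.from_rotvec(bot.read_state()['tcp_rot']).as_matrix(); print(proj('scene',p+R@[0,s*.0425,.012])) "
```

```text
t 10.65 p [ 0.4763 -0.0149  0.2931] yaw -70.49 z [-0.013  0.008 -1.   ] F [1.5 1.  0.4] w 1.001 g 0.0 q [-0.09 -0.13  1.96  0.01  1.33  1.14]
[339.89628334 143.77648424] [338.32045316 189.40186176]
[351.18600426 147.11335139]
[335.13362108 138.43734114]
```

View pics/m1.png

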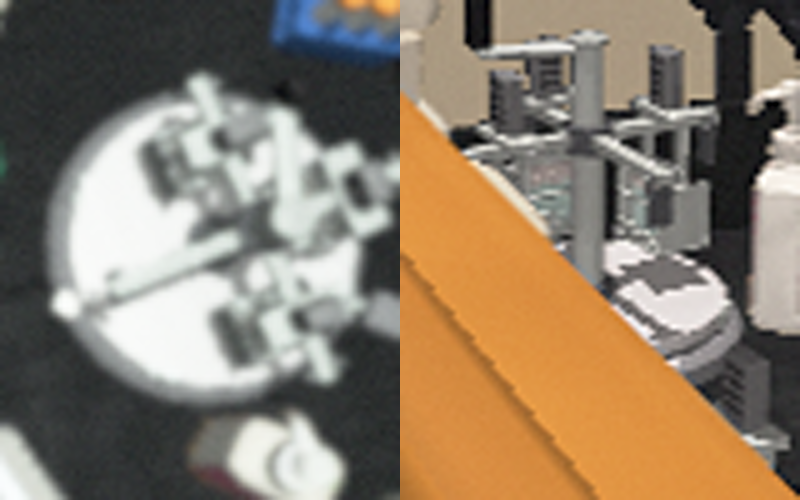

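The peg now lines up with the mark. In the left half its end is at about (110,282) and its root at (235,240). In the scene half the peg end is at about (667,176) with the flap hanging below it, and the column top is at (588,37).

```bash
python3 -c "
from h import *
t=lambda x,y:(385+x/5-.4,160+y/5-.4); s=lambda x,y:(270+(x-400)/5-.4,120+y/5-.4)
e=tri(s(667,176),t(110,283)); print('end',e)
g=atz('top',t(235,240),.16);e2=atz('top',t(110,283),.16);print(e2,g,np.degrees(np.arctan2(*(e2-g)[1::-1])))
print('coltop',tri(s(588,37),t(288,220)))
m=atz('top',t(68,304),.023);print(m)
for x,y in((.536,-.367),): print([((proj('scene',[x,y,z])-[270,120]+.4)*5+[400,0]).round(0) for z in(.16,.2,.222)],[((proj('top',[x,y,z])-[385,160]+.4)*5).round() for z in(.16,.2,.222)])
v=e2[:2]-[.536,-.367];print(np.hypot(*v),np.degrees(np.arctan2(v[1],v[0])))
"
```

```text
end (array([ 0.49572221, -0.26977224,  0.15681693]), np.float64(0.00825063174217569))
[ 0.49956352 -0.26989445  0.16      ] [ 0.52918067 -0.34975585  0.16      ] 110.34764878499847
coltop (array([ 0.53536401, -0.36403721,  0.22429465]), np.float64(0.0014629699003047203))
[ 0.49385802 -0.2698024   0.023     ]
[array([586., 126.]), array([586.,  70.]), array([586.,  39.])] [array([262., 230.]), array([281., 224.]), array([291., 221.])]
0.10371646287231794 110.56737271782879
```

```bash
python3 -c "
from h import *
st(); go((.4814,-.0195,.20,-70.5))"
```

```text
t 10.75 p [ 0.4747 -0.0133  0.2918] yaw -70.26 z [-0.017  0.009 -1.   ] F [-0.  -0.7 -0.1] w 0.999 g 0.0 q [-0.09 -0.13  1.96  0.01  1.33  1.14]
(0.4814, -0.0195, 0.2, -70.5) [0.009, 0.0157, 0.1527] [-0.0046, 0.0041, 0.0014] mm 92 deg 1
```

Request:
play_rows --commands '[[[0.009,0.0157,0.04,-0.0046,0.0041,0.0014,-1],[0.009,0.0157,0.1,-0.0046,0.0041,0.0014,-1],[0.009,0.0157,0.1527,-0.0046,0.0041,0.0014,-1],[0.009,0.0157,0.1527,-0.0046,0.0041,0.0014,-1],[0.009,0.0157,0.1527,-0.0046,0.0041,0.0014,-1]]]'

```text
time: 11.25
tool_pos: [0.4853, -0.0239, 0.203]
tcp_rot: [3.095, 0.524, 0.006]
wrist_force: [0.3, -0.3, 0.1]
width: 1.003
grip_force: 0.0
```

```bash
python3 -c "
from h import *
st(); go((.4814,-.0195,.131,-70.5))
b=bot.read_camera('scene');cv2.imwrite('pics/s3.png',cv2.resize(b[140:230,290:390],(0,0),fx=6,fy=6,interpolation=cv2.INTER_CUBIC)); p=bot.read_state()['tool_pos'];R=Ro.from_rotvec(bot.read_state()['tcp_rot']).as_matrix()
for l in (0,.0425,-.0425): print(((proj('scene',p+R@[0,l,.012])-[290,140]+.4)*6).round())
print(((proj('scene',[.4814,-.0195,.143])-[290,140]+.4)*6).round())"
```

```text
t 11.25 p [ 0.4853 -0.0239  0.203 ] yaw -70.79 z [ 0.004 -0.002 -1.   ] F [ 0.3 -0.3  0.1] w 1.003 g 0.0 q [-0.1  -0.06  2.06 -0.    1.14  1.14]
(0.4814, -0.0195, 0.131, -70.5) [-0.0041, -0.0095, 0.12] [0.0011, -0.001, -0.0016] mm 72 deg 0
[283. 196.]
[240. 164.]
[329. 229.]
[292. 298.]
```

View pics/s3.png

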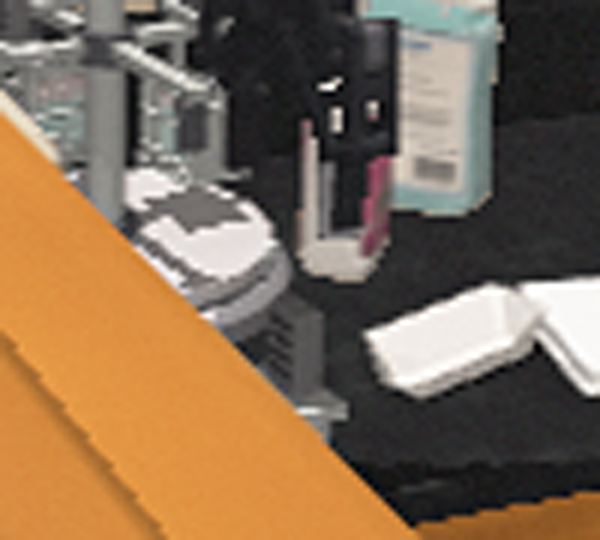

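The tab top is at about (290,303), as predicted, and the open fingers are above it. I'll re-read the settled pose.

```bash
python3 -c "
from h import *
st(); go((.4814,-.0195,.131,-70.5))"
```

```text
t 11.3 p [ 0.4864 -0.024   0.2044] yaw -70.79 z [ 0.007 -0.002 -1.   ] F [ 0.  -0.1  0.4] w 1.002 g 0.0 q [-0.1  -0.06  2.06 -0.    1.14  1.14]
(0.4814, -0.0195, 0.131, -70.5) [-0.0061, -0.0103, 0.1223] [0.0015, -0.0019, -0.0016] mm 74 deg 1
```

Request:
play_rows --commands '[[[0,0,0.03,0,0,0,-1],[0,0,0.03,0,0,0,-1],[0,0,0.03,0,0,0,-1],[0,0,0.03,0,0,0,-1],[0,0,0.03,0,0,0,-1],[0,0,0.03,0,0,0,-1],[0,0,0.03,0,0,0,-1]]]'

```text
time: 12.0
tool_pos: [0.4857, -0.0235, 0.1855]
tcp_rot: [3.094, 0.525, 0.009]
wrist_force: [-0.8, -0.0, 0.8]
width: 0.996
grip_force: 0.0
```

```bash
python3 -c "
from h import *
st(); go((.4814,-.0195,.131,-70.5))"
```

```text
t 12.0 p [ 0.4857 -0.0235  0.1855] yaw -70.76 z [ 0.006 -0.002 -1.   ] F [-0.8 -0.   0.8] w 0.996 g 0.0 q [-0.1  -0.04  2.08 -0.    1.1   1.14]
(0.4814, -0.0195, 0.131, -70.5) [-0.005, -0.009, 0.0908] [0.0013, -0.0016, -0.0014] mm 55 deg 0
```

Request:
play_rows --commands '[[[-0.005,-0.009,0.02,0.0013,-0.0016,-0.0014,-1],[-0.005,-0.009,0.04,0.0013,-0.0016,-0.0014,-1],[-0.005,-0.009,0.06,0.0013,-0.0016,-0.0014,-1],[-0.005,-0.009,0.08,0.0013,-0.0016,-0.0014,-1],[-0.005,-0.009,0.0908,0.0013,-0.0016,-0.0014,-1],[-0.005,-0.009,0.0908,0.0013,-0.0016,-0.0014,-1],[-0.005,-0.009,0.0908,0.0013,-0.0016,-0.0014,-0.5],[-0.005,-0.009,0.0908,0.0013,-0.0016,-0.0014,0]]]' --force 30

```text
time: 12.8
tool_pos: [0.4818, -0.0196, 0.1312]
tcp_rot: [3.096, 0.532, 0.001]
wrist_force: [-0.6, -0.1, 0.1]
width: 0.69
grip_force: 0.0
```

Request:
play_rows --commands '[[[0,0,0,0,0,0,0.5],[0,0,0,0,0,0,1],[0,0,0,0,0,0,1],[0,0,0,0,0,0,1],[0,0,0,0,0,0,1],[0,0,0,0,0,0,1]]]' --force 30

```text
time: 13.4
tool_pos: [0.4816, -0.0194, 0.131]
tcp_rot: [-3.096, -0.532, -0.001]
wrist_force: [0.0, 0.6, 3.3]
width: 0.304
grip_force: 31.1
```

```bash
python3 -c "
from h import *
st()"
```

```text
t 13.4 p [ 0.4816 -0.0194  0.131 ] yaw -70.51 z [ 0.  0. -1.] F [0.  0.6 3.3] w 0.304 g 31.1 q [-0.09  0.01  2.13  0.    0.99  1.14]
```

Request:
play_rows --commands '[[[0,0,0,0,0,0,1],[0,0,-0.02,0,0,0,1],[0,0,-0.06,0,0,0,1],[0,0,-0.11,0,0,0,1],[0,0,-0.16,0,0,0,1],[0,0,-0.2,0,0,0,1],[0,0,-0.22,0,0,0,1],[0,0,-0.22,0,0,0,1]]]' --force 60

```text
time: 14.2
tool_pos: [0.4821, -0.0197, 0.2645]
tcp_rot: [3.095, 0.532, 0.004]
wrist_force: [0.5, -0.4, -1.8]
width: 0.3
grip_force: 59.1
```

Request:
play_rows --commands '[[[0,0,0,0,0,0,1],[0,0,0,0,0,0,1],[0,0,0,0,0,0,1]]]'

```text
time: 14.5
tool_pos: [0.4802, -0.0194, 0.2607]
tcp_rot: [-3.095, -0.532, 0.006]
wrist_force: [1.1, -0.5, -1.6]
width: 0.296
grip_force: 59.1
```

```bash
python3 -c "
from h import *
st(); A=np.array([.536,-.366]);u=np.array([np.cos(np.radians(111.5)),np.sin(np.radians(111.5))]); P=lambda r,z:(*(A+r*u).round(4),z,21.5)
go((.482,-.125,.263,-25),P(.17,.263)); go((*P(.17,0)[:2],.207,21.5))"
```

```text
t 14.5 p [ 0.4802 -0.0194  0.2607] yaw -70.51 z [-0.004  0.    -1.   ] F [ 1.1 -0.5 -1.6] w 0.296 g 59.1 q [-0.09 -0.11  2.   -0.    1.26  1.14]
(0.482, -0.125, 0.263, -25) [-0.0559, 0.1668, -0.0038] [-0.0009, 0.0009, -0.2528] mm 106 deg 46
(np.float64(0.4737), np.float64(-0.2078), 0.263, 21.5) [-0.115, 0.2923, -0.0038] [-0.0013, 0.0005, -0.5111] mm 188 deg 92
(np.float64(0.4737), np.float64(-0.2078), 0.207, 21.5) [-0.1146, 0.2925, 0.0895] [-0.0013, 0.0005, -0.5111] mm 196 deg 92
```

Request:
play_rows --commands '[[[-0.01,0.03,0,0,0,-0.04,1],[-0.02,0.06,0,0,0,-0.08,1],[-0.03,0.09,0,0,0,-0.12,1],[-0.04,0.12,0,0,0,-0.16,1],[-0.05,0.145,0,0,0,-0.2,1],[-0.056,0.167,0,0,0,-0.235,1],[-0.056,0.167,0,0,0,-0.2528,1],[-0.056,0.167,0,0,0,-0.2528,1]]]'

```text
time: 15.3
tool_pos: [0.4825, -0.1255, 0.2614]
tcp_rot: [-2.649, -1.686, 0.003]
wrist_force: [-0.7, 0.7, -2.0]
width: 0.298
grip_force: 59.3
```

```bash
python3 -c "
from h import *
st(); A=np.array([.536,-.366]);u=np.array([np.cos(np.radians(111.5)),np.sin(np.radians(111.5))]); P=lambda r,z:(*(A+r*u).round(4),z,21.5)
go(P(.17,.25))"
```

```text
t 15.3 p [ 0.4825 -0.1255  0.2614] yaw -25.05 z [-0.003  0.001 -1.   ] F [-0.7  0.7 -2. ] w 0.298 g 59.3 q [-0.3  -0.08  1.96 -0.    1.26  0.13]
(np.float64(0.4737), np.float64(-0.2078), 0.25, 21.5) [-0.1305, 0.0449, 0.019] [-0.0009, -0.0002, -0.2586] mm 84 deg 47
```

Request:
play_rows --commands '[[[-0.02,0.007,0.003,0,0,-0.04,1],[-0.045,0.015,0.007,0,0,-0.085,1],[-0.07,0.023,0.01,0,0,-0.13,1],[-0.09,0.031,0.014,0,0,-0.17,1],[-0.11,0.038,0.017,0,0,-0.21,1],[-0.125,0.043,0.019,0,0,-0.24,1],[-0.1305,0.0449,0.019,0,0,-0.2586,1],[-0.1305,0.0449,0.019,0,0,-0.2586,1]]]'

```text
time: 16.1
tool_pos: [0.474, -0.2076, 0.2504]
tcp_rot: [-1.768, -2.595, 0.001]
wrist_force: [-0.1, -0.5, -1.8]
width: 0.296
grip_force: 59.4
```

Request:
play_rows --commands '[[[0,0,0.02,0,0,0,1],[0,0,0.04,0,0,0,1],[0,0,0.06,0,0,0,1],[0,0,0.07,0,0,0,1],[0,0,0.07,0,0,0,1],[0,0,0.07,0,0,0,1],[0,0,0.07,0,0,0,1]]]'

```text
time: 16.8
tool_pos: [0.4747, -0.2077, 0.2098]
tcp_rot: [1.767, 2.597, -0.0]
wrist_force: [-0.0, -0.3, -1.8]
width: 0.296
grip_force: 59.3
```

```bash
python3 -c "
from h import *
st(); A=np.array([.536,-.366]);u=np.array([np.cos(np.radians(111.5)),np.sin(np.radians(111.5))]); P=lambda r,z:(*(A+r*u).round(4),z,21.5)
go(P(.13,.207),P(.052,.207))
a=bot.read_camera('top'); b=bot.read_camera('scene')
f=lambda im,y,x,h,w,k:cv2.resize(im[y:y+h,x:x+w],(0,0),fx=k,fy=k,interpolation=cv2.INTER_CUBIC)
m=np.zeros((500,800,3),np.uint8); m[:,:400]=f(a,160,365,100,80,5); m[:,400:]=f(b,120,270,100,80,5); cv2.imwrite('pics/m2.png',m)"
```

```text
t 16.8 p [ 0.4747 -0.2077  0.2098] yaw 21.54 z [ 0. -0. -1.] F [-0.  -0.3 -1.8] w 0.296 g 59.3 q [-0.46  0.    1.99 -0.    1.15 -0.84]
(np.float64(0.4884), np.float64(-0.245), 0.207, 21.5) [-0.0662, -0.0017, 0.0047] [0.0001, 0.0002, 0.0002] mm 40 deg 0
(np.float64(0.5169), np.float64(-0.3176), 0.207, 21.5) [-0.1962, -0.0019, 0.0048] [0.0001, 0.0002, 0.0002] mm 118 deg 0
```

View pics/m2.png

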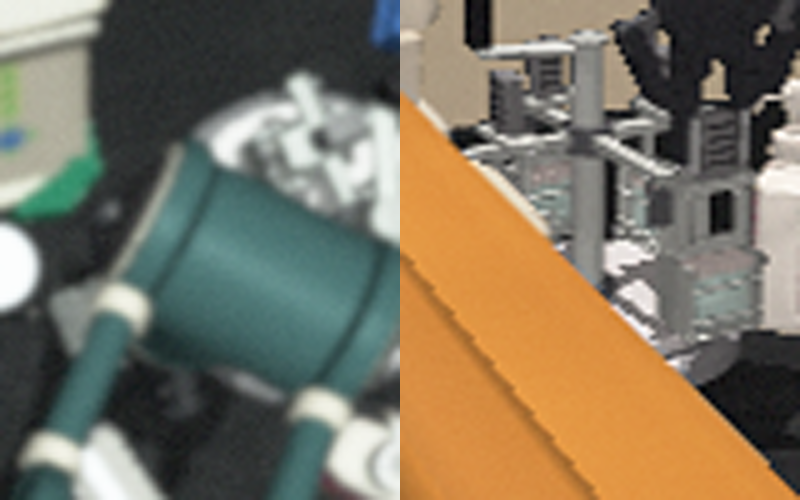

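In the scene half the carrier hangs level. Its window centre at (720,210) lies on the extension of the peg, whose end is at about (667,178). I'll insert slowly.

Request:
play_rows --commands '[[[-0.01,-0.0017,0.0047,0,0,0,1],[-0.022,-0.0017,0.0047,0,0,0,1],[-0.034,-0.0017,0.0047,0,0,0,1],[-0.046,-0.0017,0.0047,0,0,0,1],[-0.058,-0.0017,0.0047,0,0,0,1],[-0.07,-0.0017,0.0047,0,0,0,1],[-0.08,-0.0017,0.0047,0,0,0,1],[-0.09,-0.0017,0.0047,0,0,0,1]]]'

```text
time: 17.7
tool_pos: [0.4933, -0.2587, 0.2063]
tcp_rot: [-1.767, -2.597, 0.0]
wrist_force: [0.9, -0.6, -1.4]
width: 0.298
grip_force: 59.4
```

Request:
play_rows --commands '[[[-0.01,0,0,0,0,0,1],[-0.02,0,0,0,0,0,1],[-0.03,0,0,0,0,0,1],[-0.04,0,0,0,0,0,1],[-0.05,0,0,0,0,0,1],[-0.06,0,0,0,0,0,1]]]'

```text
time: 18.3
tool_pos: [0.5065, -0.292, 0.2063]
tcp_rot: [-1.767, -2.597, 0.0]
wrist_force: [0.2, 1.3, -1.9]
width: 0.294
grip_force: 59.3
```

Request:
play_rows --commands '[[[-0.01,0,0,0,0,0,1],[-0.02,0,0,0,0,0,1],[-0.03,0,0,0,0,0,1],[-0.04,0,0,0,0,0,1],[-0.046,0,0,0,0,0,1],[-0.046,0,0,0,0,0,1],[-0.046,0,0,0,0,0,1],[-0.046,0,0,0,0,0,1]]]'

```text
time: 19.1
tool_pos: [0.5164, -0.3171, 0.2063]
tcp_rot: [-1.766, -2.597, 0.0]
wrist_force: [0.2, 1.3, -2.7]
width: 0.298
grip_force: 59.3
```

```bash
python3 -c "
from h import *
st(); A=np.array([.536,-.366]); p=bot.read_state()['tool_pos'][:2]-A; print(np.hypot(*p),np.degrees(np.arctan2(p[1],p[0])))
go((*bot.read_state()['tool_pos'][:2],.197,21.5))
b=bot.read_camera('scene')
cv2.imwrite('pics/m3full.png',b)
m=cv2.resize(b[120:220,270:370],(0,0),fx=6,fy=6,interpolation=cv2.INTER_CUBIC); cv2.imwrite('pics/m3.png',m)"
```

```text
t 19.1 p [ 0.5164 -0.3171  0.2063] yaw 21.55 z [-0.001  0.    -1.   ] F [ 0.2  1.3 -2.7] w 0.298 g 59.3 q [-0.59  0.17  1.81 -0.    1.16 -0.97]
0.05271504315509415 111.8246204405469
(np.float64(0.5164022982115057), np.float64(-0.3170632463331221), 0.197, 21.5) [-0.0, 0.0, 0.0155] [-0.0002, -0.0002, 0.0003] mm 9 deg 0
```

```bash
python3 -c "
from h import *
a=cv2.cvtColor(cv2.imread('pics/m1.png')[:,400:],cv2.COLOR_BGR2GRAY)[2::5,2::5]; b=cv2.cvtColor(cv2.imread('pics/m3full.png')[120:220,270:350],cv2.COLOR_BGR2GRAY)
print(a[30:52,42:66]);print(b[30:52,42:66])
A=np.array([.536,-.366]);u=np.array([np.cos(np.radians(111.5)),np.sin(np.radians(111.5))])
for z in (.155,.12): print((proj('scene',[*(A+.097*u),z])-[270,120]).round(1))
"
```

```text
[[118 165 220 215 203 136  88 130 106  15  23  22  50 104 139 130  23  49
   54  60  61  33  28  27]
 [113 112 126 187 224 212 193 141 102  68  38  25  49 105 126  86  26  45
   55  60  59  25  30  31]
 [ 51  97 110 112 136 192 213 223 219 125 114 108  72 102 129  87  23  30
   36  60  63  29  26  27]
 [ 18  67 130 138 109 111 145 210 210 202 173 131 131 158 126  85  20  30
   28  28  26  29  30  32]
 [ 16  84 144 124 118 115 109 113 162 219 217 218 164 111 159  84  21  24
   24  28  26  27  26  26]
 [ 19  88 142 125 125 122 143 162  93 109 117 125 117  94 127  87  18  26
   29  24  25  27  27  30]
 [ 24  86 142 125 136 158 148  90  82 110 128 129 120 111 138 115  42  91
  142  93  34  23  22  31]
 [ 19 109 167 123 135 158 142  72  88 108  77  69 122 203 190 141 124 124
  133 120  42  23  29  21]
 [ 16  69 166 216 163 157 141  73  71  61  59  59  76 117 130 125 124 126
  127 111  19  31  29  27]
 [ 18  85 136 119 115 133 129  99  73  61  60  56  93 131 123 123 125 128
  127 109  18  24  25  33]
 [ 19  84 139 128 133 146 167 132  58  63  62  66  97 130 128 127 127 127
  127 111  22  2
[... 2669 characters left out ...]
86  91 108 103  97 119 138 126 124 122 122
  126 113  21  29  22  20]
 [126 139 125 139 149 153 138 124 119 141 131 107 118 137 126 123 122 121
  124 112  39  43  44  46]
 [179 191 127 116 127 150 149 148 141 138 129 107 120 137 125 124 122 123
  135 133  34  39  40  41]
 [137 159 160 154 151 148 145 148 141 139 126 108 118 138 124 125 123 123
  135 134  36  43  44  42]
 [143 162 164 166 166 155 149 146 140 136 130 107 118 137 123 128 135 128
   81  74  40  39  39  39]
 [144 155 152 146 142 147 144 148 142 138 120  85 123 125  64  35  32  34
   34  38  40  40  42  46]
 [131 146 147 144 142 132 110 125 162 192 147 114 117 162 173  73  37  40
   41  39  41  40  42  43]]
[50.1 34.6]
[50.  44.5]
```

The flap's dark pixels are back in the same place as before (closed), and the peg end hasn't moved. I'll lower the carrier onto the peg.

Request:
play_rows --commands '[[[0,0,0.003,0,0,0,1],[0,0,0.006,0,0,0,1],[0,0,0.009,0,0,0,1],[0,0,0.012,0,0,0,1],[0,0,0.012,0,0,0,1],[0,0,0.012,0,0,0,1]]]'

```text
time: 19.75
tool_pos: [0.5165, -0.3172, 0.199]
tcp_rot: [-1.767, -2.597, 0.0]
wrist_force: [-0.5, 0.0, -2.5]
width: 0.298
grip_force: 59.3
```

Request:
play_rows --commands '[[[0,0,0.0015,0,0,0,1],[0,0,0.0025,0,0,0,1],[0,0,0.0025,0,0,0,1],[0,0,0.0025,0,0,0,1]]]'

```text
time: 20.15
tool_pos: [0.5165, -0.3173, 0.1977]
tcp_rot: [-1.767, -2.597, 0.001]
wrist_force: [-0.4, 0.4, -1.7]
width: 0.297
grip_force: 59.3
```

Request:
play_rows --commands '[[[0,0,0.001,0,0,0,1],[0,0,0.001,0,0,0,1],[0,0,0.001,0,0,0,1]]]'

```text
time: 20.45
tool_pos: [0.5165, -0.3173, 0.197]
tcp_rot: [-1.767, -2.597, 0.001]
wrist_force: [-0.1, 0.1, -1.9]
width: 0.296
grip_force: 59.3
```

Request:
play_rows --commands '[[[0,0,0.001,0,0,0,1],[0,0,0.001,0,0,0,1],[0,0,0.001,0,0,0,1]]]'

```text
time: 20.75
tool_pos: [0.5166, -0.3173, 0.1969]
tcp_rot: [-1.767, -2.597, 0.001]
wrist_force: [-0.3, 1.1, 1.5]
width: 0.299
grip_force: 59.6
```

Request:
play_rows --commands '[[[0,0,0.001,0,0,0,1],[0,0,0.001,0,0,0,1],[0,0,0.001,0,0,0,1]]]'

```text
time: 21.05
tool_pos: [0.5166, -0.3173, 0.1969]
tcp_rot: [1.767, 2.598, -0.001]
wrist_force: [-3.1, 2.4, 5.6]
width: 0.3
grip_force: 60.1
```

Request:
play_rows --commands '[[[0,0,0.001,0,0,0,1],[0,0,0.001,0,0,0,1],[0,0,0.001,0,0,0,1]]]'

```text
time: 21.35
tool_pos: [0.5166, -0.3174, 0.1969]
tcp_rot: [1.767, 2.597, -0.001]
wrist_force: [-4.4, 2.9, 7.4]
width: 0.295
grip_force: 60.5
```

It's seated. I'll relieve the press, open, and retreat upward.

Request:
play_rows --commands '[[[0,0,-0.0018,0,0,0,1],[0,0,-0.0018,0,0,0,1],[0,0,-0.0018,0,0,0,0.35],[0,0,-0.0018,0,0,0,0.2],[0,0,-0.0018,0,0,0,0],[0,0,-0.0018,0,0,0,0],[0,0,-0.0018,0,0,0,0],[0,0,-0.0018,0,0,0,0]]]'

```text
time: 22.15
tool_pos: [0.5165, -0.3173, 0.1962]
tcp_rot: [-1.767, -2.597, 0.0]
wrist_force: [1.5, -0.2, 0.2]
width: 0.499
grip_force: 0.0
```

Request:
play_rows --commands '[[[0,0,-0.01,0,0,0,0],[0,0,-0.03,0,0,0,0],[0,0,-0.06,0,0,0,0],[0,0,-0.1,0,0,0,0],[0,0,-0.15,0,0,0,0],[0,0,-0.2,0,0,0,0],[0,0,-0.25,0,0,0,0],[0,0,-0.27,0,0,0,0]]]'

```text
time: 22.95
tool_pos: [0.5178, -0.3181, 0.3638]
tcp_rot: [1.763, 2.592, -0.0]
wrist_force: [0.7, -0.9, 0.9]
width: 0.501
grip_force: 0.0
```

Request:
play_rows --commands '[[[0.1,0,0,0,0,0,0],[0.2,0,0,0,0,0,0],[0.3,0,0,0,0,0,0],[0.4,0,0,0,0,0,0],[0.4,0,0,0,0,0,0],[0.4,0,0,0,0,0,0],[0.4,0,0,0,0,0,0],[0.4,0,0,0,0,0,0]]]'

```text
time: 23.75
tool_pos: [0.4288, -0.0947, 0.3584]
tcp_rot: [-1.767, -2.597, 0.001]
wrist_force: [-0.2, -0.8, 0.6]
width: 0.499
grip_force: 0.0
```

```bash
python3 -c "
from h import *
st(); b=bot.read_camera('scene'); t=bot.read_camera('top')
cv2.imwrite('pics/b4.png',b);cv2.imwrite('pics/t4.png',t)
b=cv2.cvtColor(b[120:220,270:350],cv2.COLOR_BGR2GRAY);print(b[16:52,36:66])
print('motion',[cv2.absdiff(bot.read_camera(n),x)[r].max() for n,x,r in (('scene',cv2.imread('pics/b4.png'),np.s_[120:190,270:345]),('top',t,np.s_[160:250,385:475]))])
t0=cv2.cvtColor(cv2.imread('pics/m1.png')[:,:400],cv2.COLOR_BGR2GRAY)[2::5,2::5];g=cv2.cvtColor(t[160:260,385:465],cv2.COLOR_BGR2GRAY)
print(t0[40:64:2,8:60:2]);print(g[40:64:2,8:60:2])"
```

```text
t 23.75 p [ 0.4288 -0.0947  0.3584] yaw 21.53 z [-0.    -0.001 -1.   ] F [-0.2 -0.8  0.6] w 0.499 g 0.0 q [-0.27 -0.24  1.93 -0.    1.45 -0.65]
[[143 146 139 ... 156 155 154]
 [143 144 141 ... 154 156 154]
 [144 146 142 ... 154 152 159]
 ...
 [113 116 115 ...  38  36  41]
 [114 114 116 ...  40  43  44]
 [113 113 115 ...  34  39  44]]
motion [np.uint8(13), np.uint8(22)]
[[ 57 108 142 189 244 249 249 248 247 247 246 233 167 185 218 198 156 190
  156 137 170 154 104 139 217 225]
 [ 54 122 157 197 246 249 249 248 247 248 248 246 230 241 245 235 163 128
  129 116 108 101  88 164 228 227]
 [ 56 128 158 219 248 249 249 249 248 248 248 247 246 247 245 208 131  83
   78  86 104  94  87 168 231 228]
 [ 66 130 159 230 249 250 249 249 247 248 248 247 247 246 238 152 111 121
  158 175 124  94  82 111 192 219]
 [ 70 134 160 232 250 249 249 249 248 247 248 248 246 245 230 171 178 218
  228 219 142 104  80  80 106 163]
 [ 67 126 160 230 250 249 249 249 249 248 248 247 244 233 232 230 229 219
  187 148 106 109 131 148 163 155]
 [ 64 127 158 223 249 249 250 247 245 246 244 242 236 233 229 222 185 125

[... 1189 characters left out ...]
38 177 169
  175 149 106 110 129 150 162 154]
 [ 57 129 159 222 250 250 238 175 188 212 173 199 208 203 126  89 163 167
  118  98 135 186 212 219 221 202]
 [ 56 123 162 201 249 250 239 176 184 227 229 232 223 187 159  86 146 177
  140 137 156 228 236 206 228 226]
 [ 57  95 141 176 240 243 230 208 230 232 224 196 166 136 197 204 221 232
  224 183 158 228 235 190 219 213]
 [ 74  74  86 112 147 129 153 158 204 186 162 147 139 133 178 234 238 238
  238 208 158 188 179 164 207 225]
 [ 90  83  80  78  62  65  77  79 110 158 181 185 145 130 152 220 238 235
  219 201 218 175 143 161 178 200]
 [ 94  91  87  86  61  70  81  83  88 129 159 172 169 169 211 243 239 166
  113 162 186 160 154 212 218 137]]
```

```bash
python3 -c "
from h import *
import sys; np.set_printoptions(threshold=sys.maxsize,linewidth=200)
g=lambda f:cv2.cvtColor(cv2.imread(f),cv2.COLOR_BGR2GRAY)[120:220,270:350]
b=g('pics/b4.png');c=g('pics/m3full.png');print(b[30:52:1,44:60]);print(b[18:70:2,36:66:1])
"
```

```text
[[120 125 119 120 129 137 113 117 101  10  50 102 138 129  25  44]
 [119 124 151 182 192 137 114 127 119  16  48 105 124  88  26  44]
 [104 105 139 194 214 222 219 137 131 107  71 101 126  87  23  21]
 [130 137 112 109 146 210 211 204 173 128 128 159 126  87  21  26]
 [144 123 112 117 107 110 158 218 216 217 163 111 166 116  18  31]
 [142 123 125 123 145 161  92 111 117 124 123 107 126  85  12  26]
 [143 123 139 164 147  90  83 116 125 130 119 108 139 115  45  89]
 [168 122 134 154 143  72  81  94  81  70 122 199 188 142 122 127]
 [168 214 164 155 142  73  72  63  60  55  73 118 129 123 123 127]
 [124 103 107 115 109  85  75  60  61  61  93 130 125 124 125 127]
 [129 130 122 127 115  78  58  63  62  63  98 130 124 128 126 127]
 [123 123 126 127 115  79  61  63  61  64  93 131 129 128 127 126]
 [125 134 129 116 107  81  60  64  63  61  90 129 129 126 127 124]
 [132 132 132 138 122  82  60  60  61  62 108 154 129 127 129 128]
 [132 145 162 140 122  75  57  63  59  59  96 138 129 124 125 123]
 [138 142 134 138 124  96  91  94  91 101 126 137 129 127 125 124]
 [137 144 136 144 144 150 14
[... 2873 characters left out ...]
165 171 167 204 236 206 108 161 234 231 231 228 225 225 224 225 224 223 227 211 116]
 [156 156 153 152 154 143 111 110 109 107 107 105 110 110 112 109 162 233 229 224 224 222 224 225 224 223 231 234 212 202]
 [157 157 157 157 153 152 154 145 115 115 113 115 115 115 115 116 113 110 162 231 228 225 225 227 228 228 231 216 166 140]
 [157 157 157 157 157 156 154 153 155 141 114 114 115 117 116 114 171 243 235 232 228 227 228 229 230 195 107 116 118 113]
 [154 157 158 156 156 157 154 156 152 150 148 190 238 238 211 112 115 114 112 118 175 204 124 126 123 119  99  70 107 150]
 [156 157 155 154 157 157 155 156 158 154 154 149 147 173 210 187 147 150 146 141 137 136 122  96  79 103 154 151 141 142]]
```

The flap is down, the peg and turntable haven't moved, and the carrier is hanging still, so I'll hand the job in.

```bash
python3 -c "
from h import *
print(bot.finish_job())"
```

```text
the job is handed in; nothing more can be done
None
```

I turned the carousel to the mark, where force readings put it in its notch, hung the carrier on the empty peg with the flap closed behind it, and handed the job in at about 24 s. The last check was by pixel comparison, since all 10 picture views were used.

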